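# Clamp a bonded slide in the clamshell press under the lamp timer

### The job

Get the bonded microscope slide curing under pressure: on the lamp timer press the large key and then the small key, one at a time and each fully down, then swing the press's upper half down onto its lower half, take the locking pin from its rest and push it down through the aligned holes of both halves. Push the pin fully home so that its shoulder squeezes the springy upper half flat and shut, and finish holding it so, still pushing firmly down on the pin: do not let go. Leave the other things on the desk where they stand.

Things in the scene. Friction and masses are not known exactly. Their poses are not given: they have to be found in the camera images.
- press: lower half of the clamshell slide press, fixed aluminium block 140 x 90 x 40 mm (x, y, z) with a glass slide on it; origin at the centre of its underside, z up, turned about z. Its own +x points from the front (hole end) to the back (hinge end). Right through it, 45 mm in front of its centre, goes a vertical hole of 15 mm diameter
- lower_hole (a point): centre of the mouth of that hole, on the top face of the lower half, 40 mm above the desk; on the press's own x at -45 mm
- press_hinge (a point): middle of the hinge axis, 47 mm above the desk, at +60 mm on the press's own x; the axis runs along the press's own y. Two small dark cheeks, each 12 mm wide and 39 mm either side of the middle, rise to 55 mm above the desk
- hinge_leaf (a joint): angle of the hinge in rad: 0 is folded down, about 1.3 nearly upright; the upper half is hinged at the back and opens upwards. A stiff friction hinge (0.3 N m): it stays where it is left
- upper_half (a joint): springy play of the upper half on top of the hinge angle, rad (whole angle = sum of both): 0.06 when let go, 0 squeezed flat (hard stop). Folded down and let go the upper half rests 0.06 rad ajar; about 9 N down at its hole squeezes it flat; it pops up again when let go
- upper_hole (a point): centre, on the outer (upper) face, of the 15 mm through hole in the upper half: an aluminium plate 12 mm thick, the hinge axis at mid-thickness, hole 105 mm and free edge 132 mm from the axis, 70 mm wide from 77 to 132 mm, 56 mm wide nearer the hinge. Shut flat, its outer face is 53 mm above the desk. Its z points out of the outer face
- pin: loose locking pin, 70 g, upright in its rest: steel stem of 12 mm diameter and 40 mm length with a tapered tip, above it a steel shoulder disc of 30 mm diameter and 5 mm thickness, above that a black cylindrical grip of 22 mm diameter and 32 mm height; 77 mm in all. Origin at the tip of the stem, z up along the pin
- pin_shoulder (a point): point on the pin's axis at the underside of its shoulder disc, 40 mm above the tip
- pin_rest: fixed dark wooden block 60 x 60 x 45 mm with a through hole in the middle of its top, in which the pin stands with its shoulder on the block's top; origin at the centre of the underside
- timer: lamp timer, fixed grey box 100 x 120 x 40 mm with two round grey keys on its top; origin at the centre of its underside
- large_key_top (a point): centre of the top of the large key (32 mm diameter, left one as seen from the robot), 62 mm above the desk when up, in a black collar that ends 10 mm below it; the keys stand 60 mm apart
- small_key_top (a point): centre of the top of the small key (20 mm diameter, right one as seen from the robot), 62 mm above the desk when up, in a black collar that ends 10 mm below it
- large_key (a joint): travel of the large key downwards, m: 0 up, 0.006 fully down; spring, about 5 N fully down
- small_key (a joint): travel of the small key downwards, m: 0 up, 0.006 fully down; spring, about 5 N fully down
- petri_dish: clear plastic dish, 90 mm across, 18 mm high; origin at the centre of its underside; to be left alone
- oil_bottle: small amber bottle, 40 mm across, 75 mm high; origin at the centre of its underside; to be left alone
- objective: steel microscope objective standing on end, 32 mm across, 46 mm high; origin at the centre of its underside; to be left alone
- slide_box: black flat box, 60 x 80 x 32 mm; origin at the centre of its underside; to be left alone
- lens_brush: flat dusting brush with a wooden handle, lying; origin under its middle; to be left alone
- eyepiece: black eyepiece standing on end, 38 mm across, 50 mm high; origin at the centre of its underside; to be left alone
Mind the look-alikes: they are no part of the job. What is shaped like the pin but red is not meant. Of the things shaped like the press, the aluminium one is meant.

How it is judged:
By the outcome, as a careful person would: the job done as asked, in the order asked, and still so for the second after the job is handed in, while the arm keeps its last pose, push and grip.
It also fails if it takes over 61 s, if anything falls off the work surface, if the arm or the gripper's body presses on something with over 40 N, if the wrist force passes 120 N, or if a joint passes its speed limit or range.

### The arm

A 6-joint arm with a two-finger parallel gripper is mounted at the origin on the work surface. World frame = base frame: x ahead of the robot, y to its left, z up, the work surface at z = 0. Lengths are in m, angles in rad, forces in N, time in s.
With the tool pointing down it reaches from about 0.325 to 0.925 m from the base axis. Payload 3.1 kg.
Tool frame: the origin (TCP) lies midway between the tips of the shut fingers; the grasp point (between the pads) lies 19 mm behind it (arm.grip_point_offset is the distance from the TCP to the grasp point, in m); z points along the fingers, y is the line along which they close (so a half turn about z gives the same grasp; the last joint's range is limited). The gripper opens to 85 mm and grips with 20 to 120 N. Pads are 22 mm wide; open, the fingers measure 114 mm over their backs; the gripper's body (76 mm by 85 mm) begins 54 mm behind the grasp point. The pads swing forward as they close: fully open they stand 13 mm farther back than shut.
Start: joints at [-1.407, 0.217, 1.613, -0, 1.311, -0.112], TCP at [0.17, -0.601, 0.231] pointing down, gripper open.
Joint ranges: [-2.75, 2.75], [-0.78, 2.1], [0.31, 2.55], [-1.13, 4.27], [0.13, 2.63], [-2.58, 2.58]. Speed limits (rad/s): [2.79, 2.79, 3.14, 3.14, 3.14, 3.14].

### API

Orientations are given as a rotation vector (axis times angle).
In Python, from bench import arm gives the robot as it stands. The module is installed in compiled form; this text tells all that it offers.
- The arm moves only by the tool carry_out, never from a script. Its arguments are lists of equal length, an entry for each row: "offset": the shift along the tool's x, y, z in parts of the range, where 1.0 means 300 mm, a list of three; "twist": the turn, a rotation vector about the tool's x, y, z in a scale on which 1.0 is pi/2 rad, a list of three; "claw": the opening, from -1 (shut) to 1 (fully open). A call has 1 to 5 rows; each row is the pose to reach, as a shift and turn from the pose commanded when the call began, along the tool's axes at that moment; what a row does not reach only later rows make up. A row lasts 1/8 s, in which the tool goes at most 62.5 mm and 10.7 degrees, less where a joint would pass 70% of its speed; a pose out of reach is approached as far as the arm can. A call with a gripper value outside its range is refused whole. The fingers move at their own pace and stop on an object; "grip_force" is the grip in N (left out, the last holds). Time passes only in rows, so rows that repeat a pose let the fingers close. It gives the time, the measured TCP pose, the force, the opening and the grip force at its end, in the units of the state.
- arm.read_state(): the state, without advancing time (a new reading comes with each control period).
- arm.snapshot(name): name is "scene" or "top"; returns a dict with "img" (384x512x3 uint8, blue, green, red), "fx", "fy", "cx", "cy" (pixels), "rvec" (rotation vector, rad) and "tvec" (3), from world to camera coordinates, as OpenCV has them. Camera axes: x right, y down, z forward; pixel columns grow to the right and rows downward; lengths in m; the calibration is good to about 2 mm. A picture is of the moment at which its call begins. There is no depth.
- arm.job_done(): hands the job in; it is judged then, once.
Trained networks look in the newest picture that a camera, given by its name, has taken for a name from the list of things; names that differ only in an ending like _2 or _b are one class to them, and where a whole thing is asked for, a point or a joint stands for the part that bears it (a point fixed in the world has none). Each returns a list of dicts, best first, with "p" (0 to 1); they miss things now and then, are a little off and sometimes report something else, mostly with a low value. They report only what shows in the picture. A call takes as long as a camera call. They do not tell look-alikes from the thing itself.
- arm.silhouettes(camera, name): "mask" (384x512 bool, what is visible of it) and "bbox" ([left, top, right, bottom] in pixels, round what is visible of it).
- arm.place_of(camera, name): "xy" ([column, row] in pixels: a listed point, or the origin of a listed thing).
The state is a dict: "time": time; "qpos": joint angles; "qvel": joint speeds; "joint_efforts": joint torques, N m; "tool_pos": TCP position; "tool_rot": TCP orientation; "wrist_force": force on the tool from outside, world axes, zero at the start; "ft_torque": the same for the moment, N m; "opening": opening from 0.0 (shut) to 1.0 (fully open); "finger_force": force on a finger pad.
Only numpy, scipy, OpenCV 4.12 (cv2) and the standard library are available. Lean on these libraries where they do the work, as an engineer would, in place of code of your own. Each camera call takes 0.05 s, during which the arm holds its last target. There are 200 camera calls.

## Working session

There is one attempt and no reset: what is moved stays moved. The work goes in short steps, Python scripts to look and compute and a tool call to move; the robot and the scene stay as the last step left them, time stands still between calls to the robot, and variables do not carry over. Pictures are saved under pics/ and viewed, at most 10 in all, crops included, and the job is handed in when it is done.

Besides the shell and the picture viewer there is one more tool, called after "Call:" as name(argument=value, ...) on one line, values as JSON. carry_out: Moves the arm, as the interface text tells. Its arguments: {"type":"object","properties":{"offset":{"type":"array","items":{"type":"array","items":{"type":"number"}}},"twist":{"type":"array","items":{"type":"array","items":{"type":"number"}}},"claw":{"type":"array","items":{"type":"number"}},"grip_force":{"type":"number"}},"required":["offset","twist","claw"]}

```bash
mkdir -p pics; cat > h.py <<'E'
import numpy as np, cv2
from bench import arm
def cam(s):
    K=np.array([[s['fx'],0,s['cx']],[0,s['fy'],s['cy']],[0,0,1.]]); R=cv2.Rodrigues(np.array(s['rvec'],float))[0]
    return K,R,np.array(s['tvec'],float).ravel()
def ray(s,uv):
    K,R,t=cam(s); d=R.T@np.linalg.inv(K)@np.array([uv[0],uv[1],1.]); return -R.T@t,d
def atz(s,uv,z):
    c,d=ray(s,uv); return c+d*(z-c[2])/d[2]
def tri(s1,u1,s2,u2):
    c1,d1=ray(s1,u1);c2,d2=ray(s2,u2)
    k=np.linalg.lstsq(np.c_[d1,-d2],c2-c1,rcond=None)[0]
    p=c1+d1*k[0];q=c2+d2*k[1]; return (p+q)/2,np.linalg.norm(p-q)
def proj(s,P):
    K,R,t=cam(s); p=K@(R@np.array(P)+t); return p[:2]/p[2]
E
python3 - <<'E'
from h import *
np.set_printoptions(precision=3,suppress=True)
S={c:arm.snapshot(c) for c in("scene","top")}
for c in S: cv2.imwrite(f'pics/{c}0.png',cv2.resize(S[c]['img'],(768,576)))
for c in S: print(c, ray(S[c],(256,192)))
Z=dict(press=0,lower_hole=.04,press_hinge=.047,upper_hole=.15,pin=.005,pin_shoulder=.045,pin_rest=0,timer=0,large_key_top=.062,small_key_top=.062,petri_dish=0,oil_bottle=0,objective=0,slide_box=0,lens_brush=0,eyepiece=0)
for n,z in Z.items():
  for c in S:
    for d in arm.place_of(c,n)[:3]:
      if d['p']>.2: print(n,c,round(d['p'],2),np.array(d['xy']),atz(S[c],d['xy'],z)[:2])
st=arm.read_state();print(st)
E
```

```text
scene (array([0.949, 0.5  , 0.731]), array([-0.468, -0.513, -0.72 ]))
top (array([0.258, 0.004, 1.351]), array([ 0.205, -0.028, -0.979]))
press scene 0.98 [243.3 235. ] [0.596 0.071]
press scene 0.78 [252.9 132.1] [ 0.302 -0.234]
press scene 0.76 [374.8 206. ] [0.263 0.224]
press top 0.95 [165.9 294.8] [0.247 0.223]
press top 0.86 [223.3 175.8] [0.59  0.062]
press top 0.56 [327.4 274.9] [ 0.298 -0.235]
lower_hole scene 0.7 [264.2 119.2] [ 0.264 -0.223]
lower_hole scene 0.6 [386.3 183.4] [0.208 0.209]
lower_hole top 0.91 [330.9 290.1] [ 0.256 -0.235]
lower_hole top 0.65 [166.1 308.6] [0.211 0.215]
lower_hole top 0.58 [225.4 183.5] [0.558 0.054]
press_hinge scene 0.98 [237.6 126.3] [ 0.361 -0.241]
press_hinge scene 0.84 [375.7 209.3] [0.314 0.25 ]
press_hinge scene 0.61 [220.8 234.7] [0.659 0.065]
press_hinge top 0.89 [156.  276.4] [0.297 0.243]
press_hinge top 0.79 [222.4 149.6] [0.657 0.062]
press_hinge top 0.66 [332.  251.9] [ 0.359 -0.242]
upper_hole scene 0.73 [267.1 113.4] [ 0.348 -0.124]
upper_hole scene 0.68 [235.1 199. ] [0.62  0.073]
upper_hole scene 0.21 [240.5 234.8] [0.673
[... 1909 characters left out ...]
s_brush top 0.51 [345.5 206. ] [ 0.497 -0.296]
eyepiece scene 0.43 [254.4 162.6] [ 0.397 -0.116]
eyepiece scene 0.33 [135.3 207.1] [ 0.758 -0.184]
eyepiece top 0.69 [280.4 233.4] [ 0.418 -0.103]
eyepiece top 0.26 [137.5 206.7] [0.499 0.311]
{'time': 1.7, 'qpos': array([-1.407,  0.217,  1.613, -0.   ,  1.311, -0.112]), 'qvel': array([-0.   , -0.   , -0.   ,  0.001, -0.001,  0.   ]), 'joint_efforts': array([ -0.   , -39.687, -30.424,  -0.   ,   0.001,  -0.   ]), 'tool_pos': array([ 0.17 , -0.601,  0.231]), 'tool_rot': array([ 3.112,  0.432, -0.   ]), 'wrist_force': array([ 0.018, -0.573, -0.303]), 'ft_torque': array([-0.012,  0.047, -0.012]), 'finger_force': 0.0, 'opening': 0.9999532381113897}
```

View pics/scene0.png

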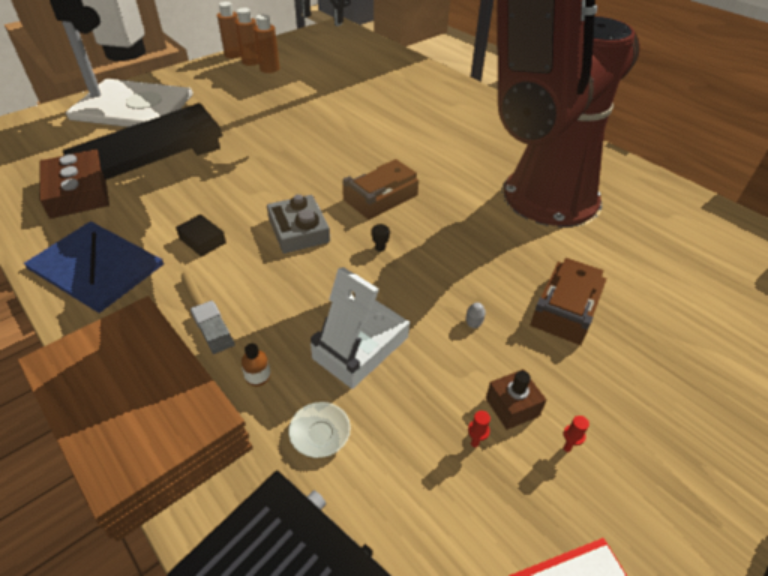

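View pics/top0.png

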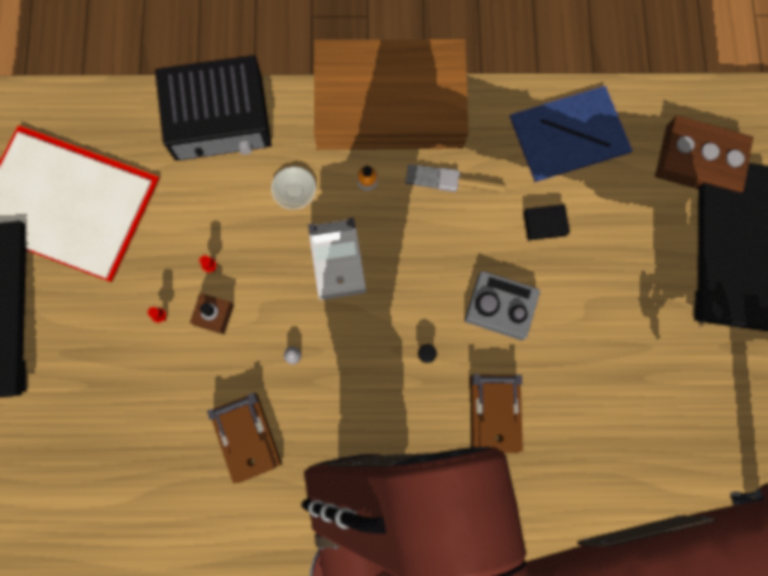

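Candidates in the scene camera (native px). Pins: black one in the wooden rest at (346,258), red ones at (320,285) and (384,290). Presses: aluminium at (240,225), wooden ones at (254,125) and (379,200). I choose the black pin and the aluminium press, and check them in a close crop.

```bash
python3 - <<'E'
from h import *
np.set_printoptions(precision=4,suppress=True)
S={c:arm.snapshot(c) for c in("scene","top")}
np.save('S0.npy',S,allow_pickle=True)
def crop(c,u,v,w,h,k):
    u0,v0=int(u-w/2),int(v-h/2); I=cv2.resize(S[c]['img'][v0:v0+h,u0:u0+w],None,fx=k,fy=k,interpolation=cv2.INTER_CUBIC)
    print(c,u0,v0,k); return I
a=np.hstack([crop('scene',240,222,66,74,4),crop('scene',346,260,66,74,4),crop('scene',198,146,66,74,4)])
b=np.hstack([crop('top',223,172,66,74,4),crop('top',142,206,66,74,4),crop('top',334,203,66,74,4)])
cv2.imwrite('pics/crops.png',np.vstack([a,b]))
def near(c,n,u,r=16):
    L=[d for d in arm.place_of(c,n) if np.hypot(*(np.array(d['xy'])-u))<r]
    return np.array(L[0]['xy']) if L else None
Q=dict(large_key_top=((202,141),(325,201)),small_key_top=((194,130),(345,208)),pin_shoulder=((346,261),(141,208)),pin=((343,269),(143,211)),press_hinge=((221,235),(222,150)),upper_hole=((235,199),(222,155)),lower_hole=((255,220),(225,183)),press=((243,235),(223,176)),pin_rest=((336,270),(142,214)),timer=((200,153),(334,206)))
for n,(a,b) in Q.items():
    x=near('scene',n,a);y=near('top',n,b)
    print(n,x,y, *(tri(S['scene'],x,S['top'],y) if x is not None and y is not None else ()))
print(S['scene']['fx'],S['top']['fx'])
E
```

```text
scene 207 185 4
scene 313 223 4
scene 165 109 4
top 190 135 4
top 109 169 4
top 301 166 4
large_key_top [204.6 144.3] [322.3 200.1] [ 0.5028 -0.218   0.0614] 0.0006699912155475735
small_key_top [196.9 130.7] [345.  209.4] [ 0.4794 -0.2839  0.06  ] 0.00802218486282027
pin_shoulder [347.  263.9] [141.9 208.8] [0.4858 0.2964 0.0285] 0.009583341696476368
pin [342.2 269.5] [142.1 211.4] [0.4855 0.2962 0.0023] 0.0019039682475009451
press_hinge [223.6 232.3] [222.3 149.7] [0.653  0.0642 0.0517] 0.004965205098038736
upper_hole [236.5 201.3] [222.8 153.7] [0.6151 0.0618 0.1313] 0.011794658370091363
lower_hole [250.3 209.4] [226.7 187.6] [0.5485 0.0474 0.0393] 0.00788210214677657
press [241.1 231.4] [224.2 173.6] [0.5955 0.0598 0.0026] 0.0023939585370217446
pin_rest [338.6 271. ] [143.  211.9] [ 0.4872  0.2931 -0.0074] 0.007830367430039798
timer [201.1 153.4] None
365.44446406801916 469.4066574191636
```

View pics/crops.png

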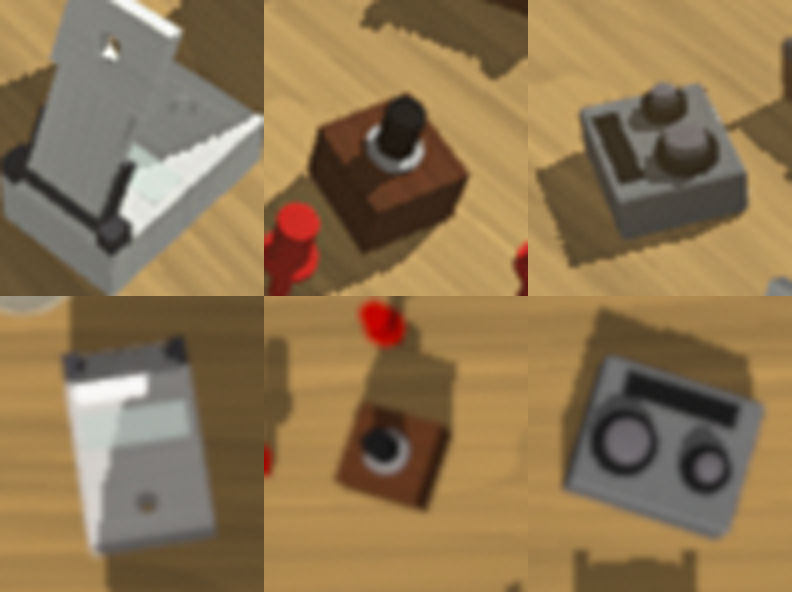

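The crops confirm the choice: aluminium press with its plate up (scene ~(240,222), lower hole at top px (226,186)), black-gripped steel pin in the wooden rest (scene (345,259)), and the timer with its keys at top px (325,202) and (346,208).

```bash
python3 - <<'E'
from h import *
np.set_printoptions(precision=4,suppress=True)
S=np.load('S0.npy',allow_pickle=True).item()
for n,c,u,z in [('LK','top',(324.9,201.6),.062),('LK','scene',(204.6,143.2),.062),('SK','top',(345.6,208.4),.062),('SK','scene',(198.1,131.9),.062),
 ('sh','top',(138.9,207.1),.05),('sh','scene',(344.9,259.4),.05),('griptop','top',(137.4,205.4),.082),('griptop','scene',(348,248.3),.082),('LH','top',(226.4,186.1),.04)]:
    print(n,c,atz(S[c],u,z))
# press fit: project model with top camera, corners of lower block top (z=.04)
hole=atz(S['top'],(226.4,186.1),.04)
for a in (0.05,.1,.15,.2):
    R=np.array([[np.cos(a),-np.sin(a)],[np.sin(a),np.cos(a)]])
    f=lambda x,y,z:np.r_[hole[:2]+R@np.array([x+.045,y]),z]
    print(a,'corners top',[proj(S['top'],f(x,y,.04)) for x,y in((-.07,.045),(-.07,-.045),(.07,-.045),(.07,.045))],'hinge',f(.06,0,.047), 'cheeks scene',[proj(S['scene'],f(.06,y,.055)) for y in(.039,-.039)],'uh scene',[proj(S['scene'],f(.06-.105*np.cos(t),0,.047+.105*np.sin(t))) for t in(1.25,1.3,1.35,1.4)])
E
```

```text
LK top [ 0.4986 -0.2253  0.062 ]
LK scene [ 0.5001 -0.2213  0.062 ]
SK top [ 0.4788 -0.2824  0.062 ]
SK scene [ 0.4835 -0.2782  0.062 ]
sh top [0.4893 0.2961 0.05  ]
sh scene [0.4917 0.2961 0.05  ]
griptop top [0.4884 0.2932 0.082 ]
griptop scene [0.4859 0.2918 0.082 ]
LH top [0.55   0.0511 0.04  ]
0.05 corners top [array([211.0447, 195.5473]), array([242.6164, 193.7617]), array([239.8576, 146.708 ]), array([208.9167, 148.3808])] hinge [0.6549 0.0564 0.047 ] cheeks scene [array([230.8225, 239.5099]), array([209.2995, 220.0733])] uh scene [array([229.353 , 195.6131]), array([227.5982, 196.2645]), array([225.8076, 197.0171]), array([223.9863, 197.8697])]
0.1 corners top [array([211.5381, 196.2842]), array([242.9883, 192.9562]), array([237.8253, 146.1224]), array([206.9916, 149.277 ])] hinge [0.6545 0.0616 0.047 ] cheeks scene [array([233.0165, 240.365 ]), array([210.1029, 221.7409])] uh scene [array([230.4597, 196.4684]), array([228.7835, 197.1854]), array([227.0724, 198.0051]), array([225.3314, 198.9265])]
0.15 corners top [array([212.0691, 196.9958]), array([243.3184, 192.1342]), array([235.7657, 145.6352]), array([205.1126, 150.2648])] hinge [0.6539 0.0668 0.047 ] cheeks scene [array([235.2714, 241.1316]), array([211.0233, 223.3826])] uh scene [array([231.6304, 197.2848]), array([230.0381, 198.0645]), array([228.4121, 198.9487]), array([226.7569, 199.9361])]
0.2 corners top [array([212.6364, 197.6805]), array([243.6059, 191.2976]), array([233.6836, 145.2475]), array([203.2841, 151.3419])] hinge [0.6529 0.072  0.047 ] cheeks scene [array([237.5804, 241.8069]), array([212.0594, 224.9938])] uh scene [array([232.862 , 198.0595]), array([231.3588, 198.899 ]), array([229.8231, 199.8447]), array([228.2594, 200.8951])]
```

Units first: shifts go in shares of 300 mm and turns go in shares of pi/2 rad. So 240 mm / 300 = 0.8, -157 mm / 300 = -0.5233, 0.276 rad / 1.5708 = 0.1757.

Call:
carry_out(offset=[[0.8,-0.5233,0.1667],[0.8,-0.5233,0.1667],[0.8,-0.5233,0.1667],[0.8,-0.5233,0.1667],[0.8,-0.5233,0.1667]], twist=[[0,0,0.0955],[0,0,0.1757],[0,0,0.1757],[0,0,0.1757],[0,0,0.1757]], claw=[-1,-1,-1,-1,-1])

```text
time: 3.42
tool_pos: [0.3596, -0.3825, 0.1808]
tool_rot: [-3.141, -0.002, -0.0]
wrist_force: [0.4, -0.4, 0.2]
opening: -0.001
finger_force: 0.0
```

Scaled: -160 mm / 300 = -0.5333, 139 mm / 300 = 0.4633.

Call:
carry_out(offset=[[0.1667,-0.1933,0.0667],[0.3333,-0.3833,0.15],[0.4633,-0.5333,0.2667],[0.4633,-0.5333,0.3333],[0.4633,-0.5333,0.3733]], twist=[[0,0,0],[0,0,0],[0,0,0],[0,0,0],[0,0,0]], claw=[-1,-1,-1,-1,-1])

```text
time: 4.05
tool_pos: [0.4969, -0.222, 0.0668]
tool_rot: [-3.139, -0.006, 0.006]
wrist_force: [0.2, 0.4, 0.6]
opening: 0.001
finger_force: 0.0
```

```bash
python3 - <<'E'
from h import *
np.set_printoptions(precision=4,suppress=True)
st=arm.read_state(); print(st['time'],st['tool_pos'],st['tool_rot'],st['wrist_force'],st['qpos'])
S={c:arm.snapshot(c) for c in("scene","top")}
def crop(c,u,v,w,h,k):
    u0,v0=int(u-w/2),int(v-h/2); return cv2.resize(S[c]['img'][v0:v0+h,u0:u0+w],None,fx=k,fy=k,interpolation=cv2.INTER_CUBIC)
cv2.imwrite('pics/key.png',np.hstack([crop('scene',198,136,80,90,5),crop('top',334,203,80,90,5)]))
for c in S: print(c,proj(S[c],st['tool_pos']))
E
```

```text
4.05 [ 0.4969 -0.222   0.0668] [-3.1391 -0.0061  0.0058] [0.2497 0.4352 0.5556] [-0.5492  0.2524  1.9129  0.0002  0.9808  1.0175]
scene [205.1981 141.3515]
top [324.0418 201.8833]
```

View pics/key.png

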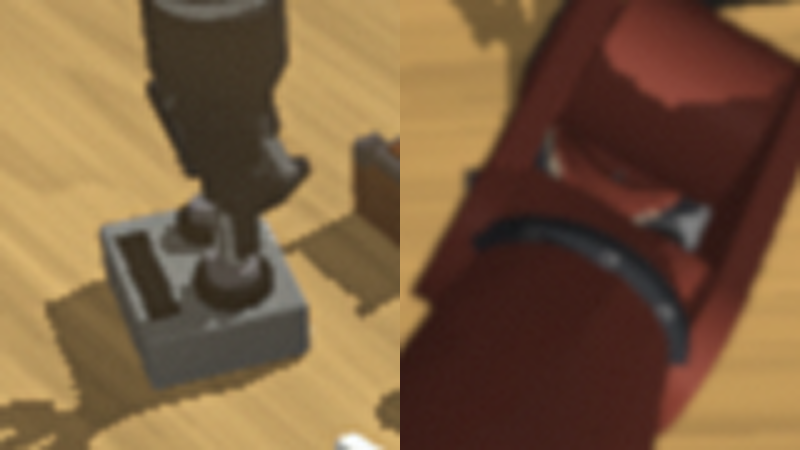

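The shut fingertips stand right over the large key, at about (235,260) in the left crop. I push down.

Scaled: 16 mm / 300 = 0.0533, 13 mm / 300 = 0.0433.

Call:
carry_out(offset=[[0,0,0.0267],[0,0,0.0433],[0,0,0.0533],[0,0,0.0533]], twist=[[0,0,0],[0,0,0],[0,0,0],[0,0,0]], claw=[-1,-1,-1,-1])

```text
time: 4.65
tool_pos: [0.4983, -0.2269, 0.056]
tool_rot: [3.139, -0.001, 0.003]
wrist_force: [-3.2, 0.3, 10.2]
opening: 0.001
finger_force: 5.1
```

Call:
carry_out(offset=[[0,0,0.0133],[0,0,0.0133],[0,0,-0.0833]], twist=[[0,0,0],[0,0,0],[0,0,0]], claw=[-1,-1,-1])

```text
time: 5.03
tool_pos: [0.4967, -0.2254, 0.079]
tool_rot: [-3.141, 0.002, 0.001]
wrist_force: [0.1, -0.8, -0.3]
opening: 0.004
finger_force: 0.0
```

Scaled: 55 mm / 300 = 0.1833, 28 mm / 300 = 0.0933.

Call:
carry_out(offset=[[-0.0533,0.1833,0],[-0.0533,0.1833,0.0133],[-0.0533,0.1833,0.0667],[-0.0533,0.1833,0.0933],[-0.0533,0.1833,0.0933]], twist=[[0,0,0],[0,0,0],[0,0,0],[0,0,0],[0,0,0]], claw=[-1,-1,-1,-1,-1])

```text
time: 5.65
tool_pos: [0.4819, -0.2806, 0.0555]
tool_rot: [3.141, 0.003, -0.005]
wrist_force: [-12.6, 3.8, 33.4]
opening: 0.004
finger_force: 17.2
```

```bash
python3 - <<'E'
from h import *
np.set_printoptions(precision=4,suppress=True)
st=arm.read_state(); print(st['time'],st['tool_pos'],st['wrist_force'])
S={c:arm.snapshot(c) for c in("scene",)}
I=S['scene']['img'][100:184,150:250]
cv2.imwrite('pics/key2.png',cv2.resize(I,None,fx=4,fy=4,interpolation=cv2.INTER_CUBIC))
print(arm.read_state()['wrist_force'],arm.read_state()['tool_pos'])
E
```

```text
5.65 [ 0.4819 -0.2806  0.0555] [-12.6439   3.7828  33.4007]
[-12.0712   3.8945  33.9302] [ 0.4819 -0.2806  0.0555]
```

View pics/key2.png

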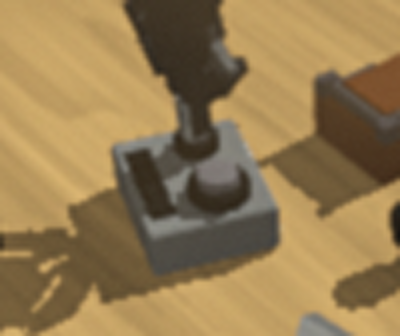

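Small key fully down as well: TCP z 55.5 mm, 33 N, fingertips at (195,135) in the crop. Next I go up and behind the raised plate.

Scaled: -185 mm / 300 = -0.6167, -145 mm / 300 = -0.4833.

Call:
carry_out(offset=[[0,0,-0.1333],[0.0667,-0.1,-0.2667],[0.1667,-0.2667,-0.4],[0.2667,-0.4333,-0.4667],[0.3667,-0.6167,-0.4833]], twist=[[0,0,0],[0,0,0],[0,0,0],[0,0,0],[0,0,0]], claw=[-1,-1,-1,-1,-1])

```text
time: 6.32
tool_pos: [0.5891, -0.0989, 0.1951]
tool_rot: [3.141, 0.0, 0.002]
wrist_force: [1.3, -1.2, 0.2]
opening: -0.001
finger_force: 0.0
```

Scaled: -152 mm / 300 = -0.5067, -150 mm / 300 = -0.5.

Call:
carry_out(offset=[[0.1167,-0.1667,0],[0.2333,-0.3333,0],[0.3267,-0.5,0],[0.3267,-0.5067,0.1],[0.3267,-0.5067,0.1833]], twist=[[0,0,0],[0,0,0],[0,0,0],[0,0,0],[0,0,0]], claw=[-1,-1,-1,-1,-1])

```text
time: 6.95
tool_pos: [0.6845, 0.0536, 0.136]
tool_rot: [-3.141, -0.005, 0.006]
wrist_force: [-1.3, 0.5, -0.4]
opening: 0.002
finger_force: 0.0
```

Scaled: -96 mm / 300 = -0.32, -83 mm / 300 = -0.2767.

Call:
carry_out(offset=[[-0.1167,-0.0067,-0.0467],[-0.18,-0.0067,-0.0533],[-0.2333,-0.0033,-0.0267],[-0.2767,0,0.0033],[-0.32,0,0.0367]], twist=[[0,0,0],[0,0,0],[0,0,0],[0,0,0],[0,0,0]], claw=[-1,-1,-1,-1,-1])

```text
time: 7.58
tool_pos: [0.5896, 0.0515, 0.1274]
tool_rot: [3.141, 0.002, 0.001]
wrist_force: [1.2, -1.3, 1.7]
opening: 0.0
finger_force: 1.0
```

Scaled: 74 mm / 300 = 0.2467, 60 mm / 300 = 0.2.

Call:
carry_out(offset=[[-0.0433,0,0.0467],[-0.07,0,0.1],[-0.09,0,0.1467],[-0.1067,0,0.2],[-0.1133,0,0.2467]], twist=[[0,0,0],[0,0,0],[0,0,0],[0,0,0],[0,0,0]], claw=[-1,-1,-1,-1,-1])

```text
time: 8.2
tool_pos: [0.5557, 0.0509, 0.0535]
tool_rot: [-3.141, 0.0, 0.001]
wrist_force: [-1.5, -0.7, 7.5]
opening: 0.0
finger_force: 3.7
```

```bash
python3 - <<'E'
from h import *
np.set_printoptions(precision=4,suppress=True)
print(arm.read_state()['wrist_force'],arm.read_state()['tool_pos'])
S=arm.snapshot('scene')
cv2.imwrite('pics/plate.png',cv2.resize(S['img'][140:300,150:410],None,fx=3,fy=3,interpolation=cv2.INTER_CUBIC))
E
```

```text
[-1.4559 -0.7339  7.4887] [0.5557 0.0509 0.0535]
```

View pics/plate.png

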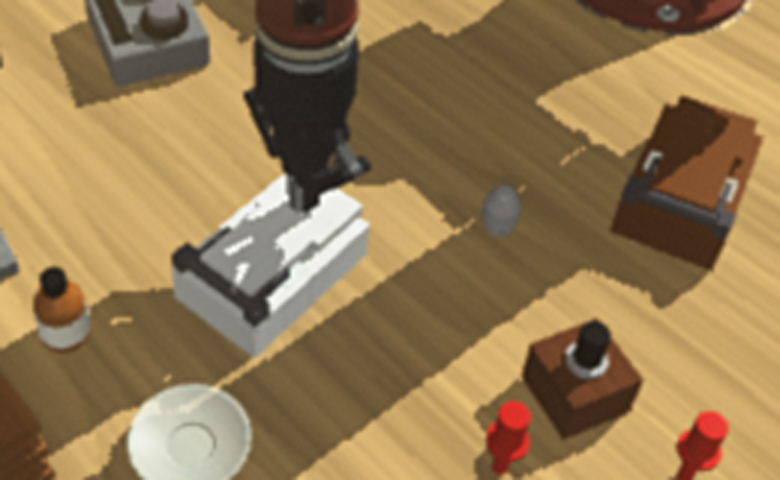

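The plate lies folded under the fingertips at (300,200). I press it once more to seat the hinge, then go to the pin.

Scaled: -90 mm / 300 = -0.3, -85 mm / 300 = -0.2833.

Call:
carry_out(offset=[[0,0,0.0067],[0,0,0.0067],[0,0,-0.1667],[-0.0267,-0.1,-0.2833],[-0.0733,-0.2833,-0.3]], twist=[[0,0,0],[0,0,0],[0,0,0],[0,0,0],[0,0,0]], claw=[-1,-1,-1,-0.4,0.2])

```text
time: 8.88
tool_pos: [0.5371, 0.1358, 0.1479]
tool_rot: [-3.141, 0.006, -0.011]
wrist_force: [-0.0, 1.1, 0.1]
opening: 0.417
finger_force: 0.0
```

```bash
python3 - <<'E'
from h import *
np.set_printoptions(precision=4,suppress=True)
st=arm.read_state(); print(st['time'],st['tool_pos'])
S={c:arm.snapshot(c) for c in("scene","top")}
np.save('S1.npy',S,allow_pickle=True)
for n,a,z in (('upper_hole',(250,209),.059),('pin_shoulder',(346,261),.045)):
  for c in S:
    for d in arm.place_of(c,n): print(n,c,d['p'],np.array(d['xy']),atz(S[c],d['xy'],z)[:2])
cv2.imwrite('pics/c2.png',np.hstack([cv2.resize(S['scene']['img'][190:260,205:275],None,fx=5.5,fy=5.5,interpolation=cv2.INTER_CUBIC),cv2.resize(S['top']['img'][137:207,190:260],None,fx=5.5,fy=5.5,interpolation=cv2.INTER_CUBIC)]))
E
```

```text
8.875 [0.5371 0.1358 0.1479]
upper_hole scene 0.93 [265.2 116. ] [ 0.2681 -0.2145]
upper_hole scene 0.73 [384.8 182.8] [0.2299 0.2134]
upper_hole scene 0.7 [252.4 206.9] [0.5529 0.0542]
upper_hole top 0.73 [228.9 184.2] [0.5512 0.0434]
upper_hole top 0.69 [332.8 295.7] [ 0.2407 -0.2364]
pin_shoulder scene 0.82 [323.5 289.7] [0.5808 0.3137]
pin_shoulder scene 0.5 [343.7 261.4] [0.4945 0.2962]
pin_shoulder scene 0.5 [378.5 291. ] [0.4956 0.3893]
pin_shoulder top 0.68 [225.6 183.7] [0.556  0.0532]
pin_shoulder top 0.56 [106.3 210.1] [0.4824 0.3882]
pin_shoulder top 0.44 [140.  177.5] [0.5759 0.2972]
pin_shoulder top 0.42 [138.7 209.2] [0.4842 0.2976]
```

View pics/c2.png

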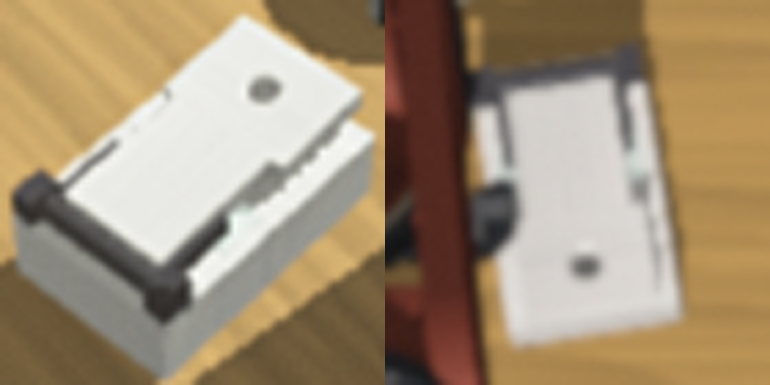

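```bash
python3 - <<'E'
from h import *
S=np.load('S1.npy',allow_pickle=True).item()
print(atz(S['scene'],(252.6,205.6),.059),atz(S['top'],(226.1,184.8),.059))
E
```

```text
[0.54969234 0.05125735 0.059     ] [0.5495655  0.05129805 0.059     ]
```

Scaled: -159 mm / 300 = -0.53, -110 mm / 300 = -0.3667.

Call:
carry_out(offset=[[-0.05,-0.1833,0],[-0.1067,-0.3667,0],[-0.16,-0.53,0],[-0.16,-0.53,0.05],[-0.16,-0.53,0.1]], twist=[[0,0,0],[0,0,0],[0,0,0],[0,0,0],[0,0,0]], claw=[0.2,0.2,0.2,0.2,0.2])

```text
time: 9.8
tool_pos: [0.4862, 0.2934, 0.113]
tool_rot: [3.14, -0.001, -0.002]
wrist_force: [0.5, -0.4, 0.1]
opening: 0.601
finger_force: 0.0
```

Scaled: 56 mm / 300 = 0.1867, 40 mm / 300 = 0.1333.

Call:
carry_out(offset=[[0.0067,0,0.0667],[0.0067,0,0.1333],[0.0067,0,0.1867],[0.0067,0,0.1867]], twist=[[0,0,0],[0,0,0],[0,0,0],[0,0,0]], claw=[0.2,0.2,0.2,0.2])

```text
time: 10.3
tool_pos: [0.4866, 0.2936, 0.0562]
tool_rot: [3.14, -0.001, -0.006]
wrist_force: [-0.6, -0.4, 0.6]
opening: 0.598
finger_force: 0.0
```

```bash
python3 - <<'E'
from h import *
np.set_printoptions(precision=4,suppress=True)
print(arm.read_state()['wrist_force'],arm.read_state()['tool_pos'])
S=arm.snapshot('scene')
cv2.imwrite('pics/grasp.png',cv2.resize(S['img'][195:305,290:400],None,fx=5,fy=5,interpolation=cv2.INTER_CUBIC))
E
```

```text
[-0.5554 -0.4077  0.6096] [0.4866 0.2936 0.0562]
```

View pics/grasp.png

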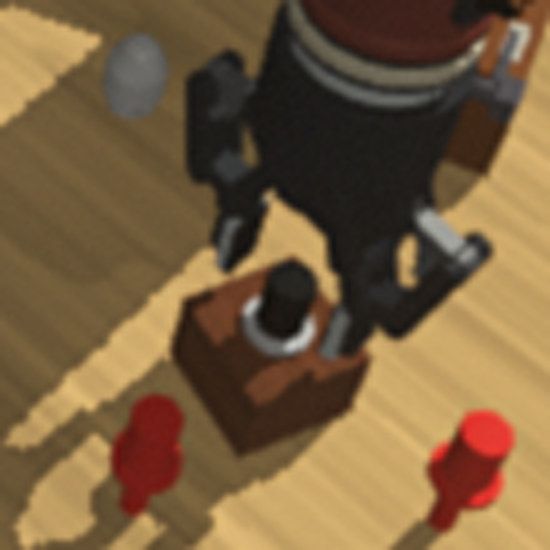

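Fingers straddle the black grip: tips at (228,255) and (335,345), pin grip at (287,300). I shift 2 mm ahead, close and lift.

Scaled: 2 mm / 300 = 0.0067, 1 mm / 300 = 0.0033.

Call:
carry_out(offset=[[0.0067,0,0.0033],[0.0067,0,0.0033],[0.0067,0,0.0033],[0.0067,0,0.0033],[0.0067,0,0.0033]], twist=[[0,0,0],[0,0,0],[0,0,0],[0,0,0],[0,0,0]], claw=[0,-0.5,-1,-1,-1], grip_force=70)

```text
time: 10.98
tool_pos: [0.4911, 0.2953, 0.0588]
tool_rot: [-3.14, 0.0, -0.004]
wrist_force: [0.4, 0.1, 6.1]
opening: 0.231
finger_force: 68.6
```

Scaled: -85 mm / 300 = -0.2833, 70 mm / 300 = 0.2333.

Call:
carry_out(offset=[[0,0,-0.1],[0,0,-0.2],[0,0,-0.2833],[0.0167,0.1,-0.2833],[0.05,0.2333,-0.2833]], twist=[[0,0,0],[0,0,0],[0,0,0],[0,0,0],[0,0,0]], claw=[-1,-1,-1,-1,-1])

```text
time: 11.6
tool_pos: [0.5043, 0.2246, 0.1421]
tool_rot: [3.141, 0.003, -0.001]
wrist_force: [0.3, 0.2, -0.8]
opening: 0.234
finger_force: 69.5
```

Scaled: 172 mm / 300 = 0.5733, 116 mm / 300 = 0.3867.

Call:
carry_out(offset=[[0.05,0.1933,0],[0.1,0.3867,0],[0.15,0.5733,0],[0.15,0.5733,0.0267],[0.15,0.5733,0.0267]], twist=[[0,0,0],[0,0,0],[0,0,0],[0,0,0],[0,0,0]], claw=[-1,-1,-1,-1,-1])

```text
time: 12.22
tool_pos: [0.5483, 0.0529, 0.1327]
tool_rot: [-3.141, 0.002, 0.007]
wrist_force: [0.6, -0.2, -0.5]
opening: 0.23
finger_force: 69.6
```

```bash
python3 - <<'E'
from h import *
np.set_printoptions(precision=4,suppress=True)
st=arm.read_state();t=np.array(st['tool_pos']);print(st['wrist_force'],t)
S=arm.snapshot('scene')
cv2.imwrite('pics/over.png',cv2.resize(S['img'][150:240,205:305],None,fx=6,fy=6,interpolation=cv2.INTER_CUBIC))
for dz in(0,-.0088,-.0138,-.0538): print(dz,(proj(S,t+[0,0,dz])-[205,150]+.5)*6)
print((proj(S,[.5496,.0513,.059])-[205,150]+.5)*6)
E
```

```text
[ 0.6015 -0.1879 -0.4667] [0.5483 0.0529 0.1327]
0 [297.1702 210.2174]
-0.0088 [296.7585 226.2118]
-0.0138 [296.5273 235.195 ]
-0.0538 [294.7449 304.4505]
[288.838 336.552]
```

View pics/over.png

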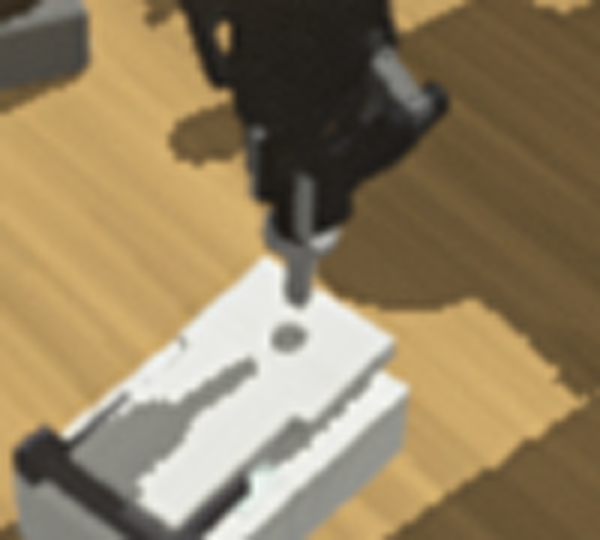

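Scaled: 26 mm / 300 = 0.0867, 22 mm / 300 = 0.0733.

Call:
carry_out(offset=[[0.0033,0.0067,0],[0.0033,0.0067,0.0267],[0.0033,0.0067,0.0533],[0.0033,0.0067,0.0733],[0.0033,0.0067,0.0867]], twist=[[0,0,0],[0,0,0],[0,0,0],[0,0,0],[0,0,0]], claw=[-1,-1,-1,-1,-1])

```text
time: 12.9
tool_pos: [0.5509, 0.0508, 0.1079]
tool_rot: [-3.142, 0.0, 0.001]
wrist_force: [0.4, 0.6, 0.1]
opening: 0.229
finger_force: 69.6
```

Scaled: 20 mm / 300 = 0.0667, 16 mm / 300 = 0.0533.

Call:
carry_out(offset=[[-0.0033,0,0.0133],[-0.0033,0,0.0267],[-0.0033,0,0.04],[-0.0033,0,0.0533],[-0.0033,0,0.0667]], twist=[[0,0,0],[0,0,0],[0,0,0],[0,0,0],[0,0,0]], claw=[-1,-1,-1,-1,-1])

```text
time: 13.52
tool_pos: [0.5505, 0.0507, 0.0885]
tool_rot: [-3.142, 0.0, -0.002]
wrist_force: [1.6, 0.6, 0.3]
opening: 0.229
finger_force: 69.7
```

Scaled: 19 mm / 300 = 0.0633, 16 mm / 300 = 0.0533.

Call:
carry_out(offset=[[0,0,0.0133],[0,0,0.0267],[0,0,0.04],[0,0,0.0533],[0,0,0.0633]], twist=[[0,0,0],[0,0,0],[0,0,0],[0,0,0],[0,0,0]], claw=[-1,-1,-1,-1,-1], grip_force=110)

```text
time: 14.15
tool_pos: [0.5503, 0.0507, 0.0699]
tool_rot: [3.141, -0.0, 0.0]
wrist_force: [0.2, 0.8, 5.0]
opening: 0.219
finger_force: 107.9
```

Scaled: 5 mm / 300 = 0.0167, 4 mm / 300 = 0.0133.

Call:
carry_out(offset=[[0,0,0.0067],[0,0,0.0133],[0,0,0.0167],[0,0,0.0167],[0,0,0.0167]], twist=[[0,0,0],[0,0,0],[0,0,0],[0,0,0],[0,0,0]], claw=[-1,-1,-1,-1,-1])

```text
time: 14.78
tool_pos: [0.5501, 0.0506, 0.0656]
tool_rot: [3.141, -0.0, -0.001]
wrist_force: [-1.5, -0.5, 8.7]
opening: 0.215
finger_force: 108.5
```

Scaled: 2 mm / 300 = 0.0067, 1 mm / 300 = 0.0033.

Call:
carry_out(offset=[[0,0,0.0033],[0,0,0.0067],[0,0,0.0067],[0,0,0.0067]], twist=[[0,0,0],[0,0,0],[0,0,0],[0,0,0]], claw=[-1,-1,-1,-1])

```text
time: 15.28
tool_pos: [0.5501, 0.0506, 0.0648]
tool_rot: [3.141, 0.0, -0.001]
wrist_force: [-4.7, -0.6, 14.3]
opening: 0.22
finger_force: 109.1
```

Scaled: 2 mm / 300 = 0.0067, 1 mm / 300 = 0.0033.

Call:
carry_out(offset=[[0,0,0.0033],[0,0,0.0067],[0,0,0.0067],[0,0,0.0067]], twist=[[0,0,0],[0,0,0],[0,0,0],[0,0,0]], claw=[-1,-1,-1,-1])

```text
time: 15.78
tool_pos: [0.5501, 0.0506, 0.0639]
tool_rot: [3.141, 0.0, -0.002]
wrist_force: [-7.6, 0.0, 21.5]
opening: 0.217
finger_force: 109.9
```

```bash
python3 - <<'E'
from h import *
np.set_printoptions(precision=4,suppress=True)
st=arm.read_state();print(st['wrist_force'],st['tool_pos'])
S=arm.snapshot('scene')
cv2.imwrite('pics/home.png',cv2.resize(S['img'][160:250,205:305],None,fx=7,fy=6.6,interpolation=cv2.INTER_CUBIC)[:594])
E
```

```text
[-7.6322  0.0114 21.4597] [0.5501 0.0506 0.0639]
```

View pics/home.png

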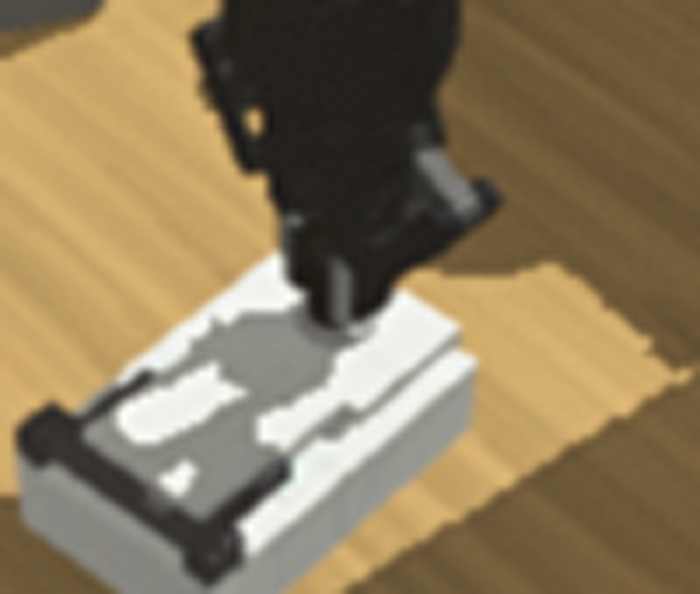

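Scaled: 1 mm / 300 = 0.0033, -0.5 mm / 300 = -0.0017.

Call:
carry_out(offset=[[-0.0017,0,0.0033],[-0.0017,0,0.0033],[-0.0017,0,0.0033],[-0.0017,0,0.0033],[-0.0017,0,0.0033]], twist=[[0,0,0],[0,0,0],[0,0,0],[0,0,0],[0,0,0]], claw=[-1,-1,-1,-1,-1])

```text
time: 16.45
tool_pos: [0.5501, 0.0505, 0.0635]
tool_rot: [3.141, 0.001, -0.001]
wrist_force: [-8.7, -0.2, 22.2]
opening: 0.223
finger_force: 110.2
```

Call:
carry_out(offset=[[0,0,0],[0,0,0],[0,0,0],[0,0,0],[0,0,0]], twist=[[0,0,0],[0,0,0],[0,0,0],[0,0,0],[0,0,0]], claw=[-1,-1,-1,-1,-1])

```text
time: 17.08
tool_pos: [0.5501, 0.0505, 0.0635]
tool_rot: [3.141, 0.0, -0.001]
wrist_force: [-7.7, -0.3, 22.8]
opening: 0.221
finger_force: 110.2
```

```bash
python3 -c "
from bench import arm
print(arm.job_done())"
```

```text
the job is handed in; nothing more can be done
None
```

I handed the job in at 17 s: I pressed the large key and then the small key fully down, folded the plate, pushed the pin through both holes to the stop, and left the arm holding it down with a steady 22 N or so.

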